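Press the spare dial thermometer into its foam cutout

TASK

Put the small steel dial thermometer (white face, brass stem) into the empty keyhole-shaped cutout of the foam insert in the blue service case, face up with its stem in the slot, and press it down firmly until it is fully home on the bottom. Lower it in rather than dropping it, let go of it, and leave the larger black pressure gauge where it lies.

Things in the scene. Friction and masses are not known exactly. Their poses are not given: they have to be found in the camera images.
- thermometer: Part to seat: dial thermometer lying face up, about 180 g. Steel drum 52 mm wide, 38 mm tall, white face on top, lower edge bevelled 6 mm. Brass stem along its +x: 14 mm thick, axis 11 mm above the underside, ending 70 mm from the drum's centre, with a 20 mm thick nut at 40-52 mm. Origin: centre of the underside, z up. Grip the top 14 mm of the drum across its y axis.
- cutout (a point): Keyhole cutout in black foam in a fixed blue case (160 x 180 mm): centre of its round part, on its floor when pushed fully down; the home thermometer's origin and x, z axes match it. Round part 66 mm wide; slot 36 mm wide along +x, ending 78 mm from the centre. Foam top 20 mm above this point, case rim 22 mm above, bench 14 mm below. A filled long cutout (bracket, below foam top) is on its -y.
- bed (a joint): The yellow foam bed that is the cutout's floor: 0 as it starts, 8 mm above the cutout's point; 0.008 m when pushed fully down to its firm stop. It yields to about 10 N, not to the thermometer's weight, and stays where it is pushed. With the thermometer home, its drum stands 18 mm out of the foam.
- pressure_gauge: Bystander, not to be moved: larger pressure gauge, black drum 72 mm wide and 42 mm tall, yellow face, dark stem along +x ending 84 mm from the centre. Origin: centre of its underside. A steel spare tap with a black handle (about 100 mm, 36 mm tall) also lies on the bench.

How it is judged:
At the end, for the whole second after the job is handed in: The thermometer is at rest in the keyhole cutout, face up within 9 degrees, its centre within 12 mm of the cutout's and its stem along the slot within 17 degrees, pressed down to within 3 mm of fully home, and released (horizontal distance between thermometer and cutout below 0.012 m and z of thermometer in the frame of cutout below 0.003 m and angle between thermometer's own z axis and vertical below 0.15 rad and angle between the x axis of thermometer and the x axis of cutout, either way round below 0.3 rad and linear speed of thermometer below 0.02 m/s); the robot touches nothing.
It fails at once if the thermometer was dropped into the insert (falling freely, faster than 0.6 m/s, a drop of about 2 cm) (horizontal distance between thermometer and cutout below 0.06 m and contact force between the fingers and thermometer below 0.05 N and linear speed of thermometer above 0.6 m/s).
It fails at once if the pressure gauge was moved by more than 3 cm (distance of pressure_gauge from where it was at the start of the episode above 0.03 m).
It also fails if it takes over 34 s, if anything falls off the work surface, if the arm or the gripper's body presses on something with over 40 N, if the wrist force passes 120 N, or if a joint passes its speed limit or range.

ROBOT

A 6-joint arm with a two-finger parallel gripper is mounted at the origin on the work surface. World frame = base frame: x ahead of the robot, y to its left, z up, the work surface at z = 0. Lengths are in m, angles in rad, forces in N, time in s.
With the tool pointing down it reaches from about 0.2 to 0.875 m from the base axis. Payload 3.4 kg.
Tool frame: the origin (TCP) lies between the finger pads; the fingertips stand 19 mm ahead of it and the grasp point (between the pads) is the TCP (bot.tips_ahead is the distance from the TCP to the fingertips, in m); z points along the fingers, y is the direction in which the jaws open and shut (so a half turn about z gives the same grasp; the last joint's range is limited). The gripper opens to 94 mm and grips with 3 to 60 N. Pads are 16 mm wide; open, the fingers measure 119 mm over their backs; the gripper's body (75 mm by 177 mm) begins 78 mm behind the grasp point.
Start: joints at [1.145, 0.276, 1.505, -0, 1.361, -0.121], TCP at [0.173, 0.549, 0.186] pointing down, gripper open.
Joint ranges: [-2.89, 2.89], [-0.75, 2.08], [0.22, 2.7], [-1.18, 4.32], [0.11, 2.71], [-2.7, 2.7]. Speed limits (rad/s): [2.57, 2.57, 3.14, 3.14, 3.14, 3.14].

INTERFACE

Orientations are given as a rotation vector (axis times angle).
In Python, from cell import bot, capture, camera_info, ticket, finder gives the robot as it stands. The module is installed in compiled form; this text tells all that it offers.
- The arm moves only by the tool apply_moves, never from a script. Its argument "steps" is a list of rows, each an object with "dr": the turn, a rotation vector about the world's x, y, z in degrees, a list of three; "offset": the shift along the world's x, y, z in m, a list of three; "hand": the opening, from -1 (shut) to 1 (fully open). A call has 1 to 12 rows; each row is the pose to reach, as a shift and turn from the pose commanded when the call began; what a row does not reach only later rows make up. A row lasts 1/8 s, in which the tool goes at most 62.5 mm and 10.7 degrees, less where a joint would pass 70% of its speed; a pose out of reach is approached as far as the arm can. A call with a gripper value outside its range is refused whole. The fingers move at their own pace and stop on an object; "squeeze" is the grip in N (left out, the last holds). Time passes only in rows, so rows that repeat a pose let the fingers close. It gives the time, the measured TCP pose, the force and the opening at its end, in the units of the state.
- bot.state(): the state, without advancing time (a new reading comes with each control period).
- capture(name): name is "side" or "top"; returns (picture, depth): 480x640x3 uint8, blue, green, red; 480x640 float32, m along the optical axis (not along the pixel's ray), 0 where there is no reading.
- camera_info(name): a dict with "intrinsics" (3x3 intrinsics, pixels), "k1" (the pictures are not rectified: a ray, as slopes to the right and down, at radius r is drawn at 1 + k1 r^2 times it, then the intrinsics apply), "pose" (4x4, takes a point from camera to world coordinates). Camera axes: x right, y up, looking along -z (the intrinsics and any distortion apply to the point x, -y, -z); pixel columns grow to the right and rows downward; lengths in m; the calibration is good to about 2 mm. A picture is of the moment at which its call begins. camera_info takes no time and is no camera call.
- ticket.finish_job(): hands the job in, once; it reports no verdict.
Trained networks look in the newest picture that a camera, given by its name, has taken for a name from the list of things; names that differ only in an ending like _2 or _b are one class to them, and where a whole thing is asked for, a point or a joint stands for the part that bears it (a point fixed in the world has none). Each returns a list of dicts, best first, with "score" (0 to 1); they miss things now and then, are a little off and sometimes report something else, mostly with a low value. They report only what shows in the picture. A call takes as long as a camera call.
- finder.regions_of(query, camera): "region" (480x640 bool, what is visible of it) and "extent" ([left, top, right, bottom] in pixels, round what is visible of it).
- finder.mark_of(query, camera): "uv" ([column, row] in pixels: a listed point, or the origin of a listed thing).
The state is a dict: "time_s": time; "qpos": joint angles; "qd": joint speeds; "joint_torque": joint torques, N m; "ee_pos": TCP position; "ee_rot": TCP orientation; "ft_force": force on the tool from outside, world axes, zero at the start; "torque": the same for the moment, N m; "finger_gap": opening from 0.0 (shut) to 1.0 (fully open).
Only numpy, scipy, OpenCV 4.12 (cv2) and the standard library are available. Lean on these libraries where they do the work, as an engineer would, in place of code of your own. Each camera call takes 0.05 s, during which the arm holds its last target.

## Working session

There is one attempt and no reset: what is moved stays moved. The work goes in short steps, Python scripts to look and compute and a tool call to move; the robot and the scene stay as the last step left them, time stands still between calls to the robot, and variables do not carry over. Pictures are saved under pics/ and viewed, and the job is handed in when it is done.

Besides the shell and the picture viewer there is one more tool, called after "Emit:" by a JSON object that holds its "fn" and its "kwargs". apply_moves: Moves the arm, as the interface text tells. Its arguments: {"type":"object","properties":{"steps":{"type":"array"},"squeeze":{"type":"number"}},"required":["steps"]}

```bash
mkdir -p pics; cat > h.py <<'E'
import numpy as np, cv2
from cell import bot, capture, camera_info, ticket, finder
def ray(info,uv):
    K=np.array(info["intrinsics"]);k=info["k1"]
    d=np.array([(uv[0]-K[0,2])/K[0,0],(uv[1]-K[1,2])/K[1,1]]);s=d.copy()
    for _ in range(30): s=d/(1+k*(s@s))
    return s
def at_depth(info,uv,z):
    s=ray(info,uv);T=np.array(info["pose"]);return (T@np.array([s[0]*z,-s[1]*z,-z,1]))[:3]
def at_height(info,uv,h):
    s=ray(info,uv);T=np.array(info["pose"]);d=T[:3,:3]@np.array([s[0],-s[1],-1]);o=T[:3,3]
    return o+d*(h-o[2])/d[2]
def cloud(info,depth,mask):
    v,u=np.nonzero(mask&(depth>0))
    return np.array([at_depth(info,(a,b),depth[b,a]) for a,b in zip(u,v)])
E
python3 - <<'E'
from h import *
np.set_printoptions(precision=4,suppress=True)
s=bot.state();print(s["time_s"],s["ee_pos"],s["ee_rot"],s["ft_force"],s["finger_gap"])
for c in("top","side"):
    p,d=capture(c);cv2.imwrite(f"pics/{c}0.png",p);np.savez(f"{c}0.npz",p=p,d=d)
    i=camera_info(c);print(c,i)
    for q in("thermometer","cutout","pressure_gauge"):
        m=finder.mark_of(q,c);print(q,[(x["uv"],x["score"]) for x in m[:3]])
    r=finder.regions_of("thermometer",c);print([(x["extent"],x["score"]) for x in r[:3]])
    if r: np.save(f"reg_{c}.npy",r[0]["region"])
E
```

```text
0.0 [0.1723 0.5479 0.1849] [-0.4768 -3.1047  0.0028] [0.3041 0.6245 0.2509] 0.9951674042034994
top {'intrinsics': array([[591.4801,   0.    , 322.6629],
       [  0.    , 591.4801, 244.4563],
       [  0.    ,   0.    ,   1.    ]]), 'k1': -0.1433905543277032, 'pose': array([[-0.0659,  0.9755, -0.21  ,  0.347 ],
       [-0.9978, -0.0652,  0.0104,  0.0437],
       [-0.0036,  0.2103,  0.9776,  1.0838],
       [ 0.    ,  0.    ,  0.    ,  1.    ]])}
thermometer [([282.8, 211.2], 0.95)]
cutout [([482.3, 278.0], 0.77)]
pressure_gauge [([184.5, 269.0], 0.77)]
[([270.4, 174.9, 297.7, 222.5], 0.65)]
side {'intrinsics': array([[464.0928,   0.    , 320.8414],
       [  0.    , 464.0928, 246.0951],
       [  0.    ,   0.    ,   1.    ]]), 'k1': -0.0013920674397011846, 'pose': array([[-0.9944,  0.0628, -0.0856,  0.509 ],
       [-0.1054, -0.6808,  0.7249,  0.5239],
       [-0.0128,  0.7298,  0.6836,  0.5034],
       [ 0.    ,  0.    ,  0.    ,  1.    ]])}
thermometer [([257.0, 293.6], 0.62)]
cutout [([376.4, 156.9], 0.94)]
pressure_gauge [([314.6, 438.1], 0.56)]
[([204.0, 265.2, 269.7, 306.4], 0.85)]
```

```bash
ls pics
```

```text
side0.png
top0.png
```

View pics/top0.png

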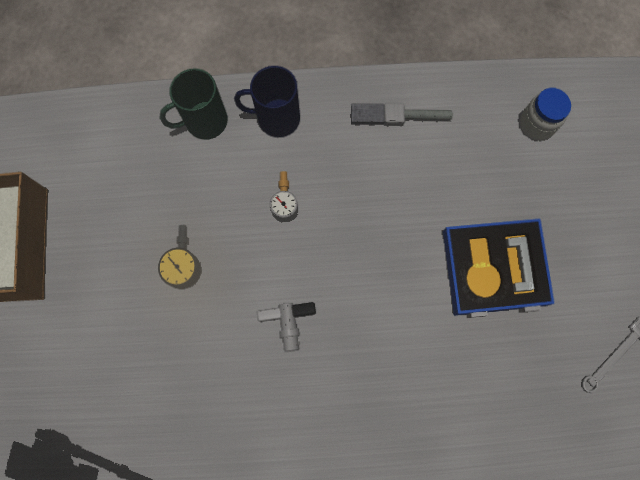

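View pics/side0.png

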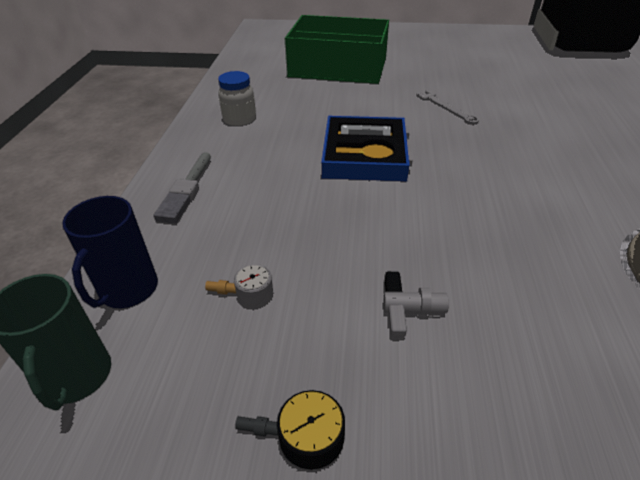

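The top picture shows the thermometer's face at about (284,205) with its stem up to (283,172). The cutout's round part is at (483,280) with its slot up to (479,238). In the side picture the thermometer is at (253,278) and the cutout at (377,152). The marks agree with this.

```bash
cat > meas.py <<'E'
from h import *
np.set_printoptions(precision=4,suppress=True)
for c,reg,wb,cb in(("top",0,(255,160,310,225),(455,230,505,305)),("side",0,(200,255,280,312),(330,142,400,164))):
    z=np.load(f"{c}0.npz");p=z["p"];d=z["d"];i=camera_info(c);hsv=cv2.cvtColor(p,cv2.COLOR_BGR2HSV)
    def box(b):
        m=np.zeros((480,640),bool);m[b[1]:b[3],b[0]:b[2]]=1;return m
    yel=(hsv[...,0]>10)&(hsv[...,0]<32)&(hsv[...,1]>120)&(hsv[...,2]>60)
    # face by height
    P=cloud(i,d,box(wb)); print(c,"z max",np.percentile(P[:,2],[1,5,50,90,95,98]))
    T=P[P[:,2]>0.030]; print(" face pts",len(T),T.mean(0),T.min(0),T.max(0))
    T=T[T[:,2]>np.percentile(T[:,2],50)]
    # face ellipse by image: white or in region
    white=(hsv[...,1]<40)&(hsv[...,2]>150)&box(wb)
    n,l,s,ce=cv2.connectedComponentsWithStats(white.astype(np.uint8));k=1+np.argmax(s[1:,4])
    cs,_=cv2.findContours((l==k).astype(np.uint8),0,2);hull=cv2.convexHull(max(cs,key=cv2.contourArea))
    Q=np.array([at_height(i,q[0],0.038)[:2] for q in hull]);(x,y),r=cv2.minEnclosingCircle(Q.astype(np.float32));print(" white face c",x,y,"r",r)
    br=yel&box(wb);v,u=np.nonzero(br);S=np.array([at_height(i,(a,b),0.018)[:2] for a,b in zip(u,v)])
    print(" stem mean",S.mean(0),S.min(0),S.max(0),"ang deg from drum",np.degrees(np.arctan2(*(S.mean(0)-[x,y])[::-1])))
    yc=yel&box(cb);n,l,s,ce=cv2.connectedComponentsWithStats(yc.astype(np.uint8));k=1+np.argmax(s[1:,4]);v,u=np.nonzero(l==k)
    C=cloud(i,d,l==k);print(" bed z",np.percentile(C[:,2],[5,50,95]),"n",len(C), C.min(0),C.max(0))
    F=np.array([at_height(i,(a,b),0.022)[:2] for a,b in zip(u,v)])
    np.save(f"bed_{c}.npy",F)
    # case blue
    bl=(hsv[...,0]>100)&(hsv[...,0]<125)&(hsv[...,1]>120)&(hsv[...,2]>60)
    bb=box((435,210,565,320) if c=="top" else (315,110,420,185))
    # fit keyhole
    from scipy.optimize import minimize
    g=np.stack(np.meshgrid(np.arange(-.05,.1,.001),np.arange(-.05,.05,.001)),-1).reshape(-1,2)
    # compare model area with mask via projection of F grid: use point membership + area
    def inside(X,rr,ww,L):
        return ((X**2).sum(1)<rr**2)|((X[:,0]>0)&(X[:,0]<L)&(abs(X[:,1])<ww))
    pts=g
    T=np.array(i["pose"]);K=np.array(i["intrinsics"])
    def proj(W):
        q=(np.linalg.inv(T)@np.c_[W,np.ones(len(W))].T)[:3].T
        s=np.c_[q[:,0],-q[:,1]]/(-q[:,2:3]);s=s*(1+i["k1"]*(s**2).sum(1,keepdims=True))
        return s@K[:2,:2].T+K[:2,2]
    mk=cv2.GaussianBlur((l==k).astype(np.float32),(0,0),1)
    def cost(a):
        R=np.array([[np.cos(a[2]),-np.sin(a[2])],[np.sin(a[2]),np.cos(a[2])]])
        W=g@R.T+a[:2];uv=proj(np.c_[W,np.full(len(W),0.022)]).astype(np.float32)
        val=cv2.remap(mk,uv[None,:,0],uv[None,:,1],1)[0]
        m=inside(g,.033,.018,.078)
        return -(val*np.where(m,1,-1)).mean()
    best=min((minimize(cost,[*F.mean(0)-[.015*np.cos(t),0.015*np.sin(t)],t],method="Nelder-Mead",options=dict(initial_simplex=None,xatol=1e-4,fatol=1e-6)) for t in(-.2,0,.2)),key=lambda o:o.fun)
    print(" keyhole fit",best.x[:2],np.degrees(best.x[2]),best.fun)
    m=finder.mark_of("cutout",c);print(" mark at .014",at_height(i,m[0]["uv"],.014)); m=finder.mark_of("thermometer",c);print(" th mark",at_height(i,m[0]["uv"],0.0))
    m=finder.mark_of("pressure_gauge",c);print(" pg mark",at_height(i,m[0]["uv"],0.0))
E
python3 meas.py
```

```text
top z max [-0.0048 -0.0029  0.001   0.0377  0.0393  0.0407]
 face pts 608 [0.6524 0.1003 0.0381] [0.6274 0.0748 0.0302] [0.6788 0.1261 0.045 ]
 white face c 0.6538869738578796 0.09967608004808426 r 0.021870048716664314
 stem mean [0.7025 0.0984] [0.6853 0.0899] [0.7217 0.1071] ang deg from drum -1.501509640988246
 bed z [0.0185 0.022  0.0265] n 1397 [ 0.4562 -0.2883  0.0061] [ 0.5689 -0.2217  0.0378]
 keyhole fit [ 0.4906 -0.2567] 1.5428768721462982 -0.301446096744084
 mark at .014 [ 0.494  -0.2576  0.014 ]
 th mark [0.6494 0.1035 0.    ]
 pg mark [0.5502 0.2937 0.    ]
side z max [-0.0017 -0.0012  0.0007  0.0382  0.0389  0.0395]
 face pts 907 [0.6537 0.1054 0.0377] [0.6295 0.0767 0.03  ] [0.6805 0.1274 0.0408]Traceback (most recent call last):
  File "meas.py", line 14, in <module>
    n,l,s,ce=cv2.connectedComponentsWithStats(white.astype(np.uint8));k=1+np.argmax(s[1:,4])
                                                                          ~~~~~~~~~^^^^^^^^^
    return _wrapfunc(a, 'argmax', axis=axis, out=out, **kwds)
    return bound(*args, **kwds)
ValueError: attempt to get argmax of an empty sequence
```

```bash
cat > meas2.py <<'E'
from h import *
from scipy.optimize import minimize
np.set_printoptions(precision=4,suppress=True)
def proj(i,W):
    T=np.array(i["pose"]);K=np.array(i["intrinsics"])
    q=(np.linalg.inv(T)@np.c_[W,np.ones(len(W))].T)[:3].T
    s=np.c_[q[:,0],-q[:,1]]/(-q[:,2:3]);s=s*(1+i["k1"]*(s**2).sum(1,keepdims=True))
    return s@K[:2,:2].T+K[:2,2]
if __name__=="__main__":
  for c,wb,cb in(("top",(255,160,310,225),(455,230,505,305)),("side",(200,255,280,312),(330,142,400,164))):
    z=np.load(f"{c}0.npz");p=z["p"];d=z["d"];i=camera_info(c);hsv=cv2.cvtColor(p,cv2.COLOR_BGR2HSV)
    def box(b):
        m=np.zeros((480,640),bool);m[b[1]:b[3],b[0]:b[2]]=1;return m
    yel=(hsv[...,0]>10)&(hsv[...,0]<32)&(hsv[...,1]>120)&(hsv[...,2]>60)
    yc=yel&box(cb);n,l,s,ce=cv2.connectedComponentsWithStats(yc.astype(np.uint8));k=1+np.argmax(s[1:,4])
    C=cloud(i,d,l==k);print(c,"bed z med",np.median(C[:,2]),(l==k).sum())
    mk=cv2.GaussianBlur((l==k).astype(np.float32),(0,0),.7)
    g=np.stack(np.meshgrid(np.arange(-.05,.1,.001),np.arange(-.05,.05,.001)),-1).reshape(-1,2)
    ins=lambda X:((X**2).sum(1)<.033**2)|((X[:,0]>0)&(X[:,0]<.078)&(abs(X[:,1])<.018))
    o=np.array(i["pose"])[:3,3]
    def cost(a):
        R=np.array([[np.cos(a[2]),-np.sin(a[2])],[np.sin(a[2]),np.cos(a[2])]])
        W=g@R.T+a[:2];W3=np.c_[W,np.full(len(W),.022)]
        up=W3+(o-W3)*(.012/(o[2]-.022))
        m=ins(g)&ins((up[:,:2]-a[:2])@R)
        uv=proj(i,W3).astype(np.float32);val=cv2.remap(mk,uv[None,:,0],uv[None,:,1],1)[0]
        return ((val-m)**2).mean()
    best=min((minimize(cost,[.491+dx,-.256,t],method="Nelder-Mead",options=dict(initial_simplex=[[.491+dx,-.256,t],[.497+dx,-.256,t],[.491+dx,-.25,t],[.491+dx,-.256,t+.1]],xatol=1e-4,fatol=1e-7)) for t in(-.1,0,.1) for dx in(-.003,.003)),key=lambda o:o.fun)
    print(" keyhole fit",best.x[:2],np.degrees(best.x[2]),best.fun)
    m=finder.mark_of
    P=cloud(i,d,box(wb));T=P[P[:,2]>0.034];(x,y),r=cv2.minEnclosingCircle(T[:,:2].astype(np.float32));print(" drum top c",x,y,r,T.mean(0))
    S=cloud(i,d,yel&box(wb));S=S[S[:,2]>0.008];v=S[:,:2]-S[:,:2].mean(0);w=np.linalg.svd(v)[2][0];w*=np.sign(w[0])
    print(" stem",S.mean(0),"axis deg",np.degrees(np.arctan2(w[1],w[0])), "from drum",np.degrees(np.arctan2(*(S.mean(0)[:2]-[x,y])[::-1])),len(S))
    v,u=np.nonzero(yel&box(wb));A=np.array([at_height(i,(a,b),.015)[:2] for a,b in zip(u,v)]);print(" stem h.015",A.mean(0),A.min(0),A.max(0))
E
python3 meas2.py
```

```text
top bed z med 0.022014822217921504 1404
 keyhole fit [ 0.49   -0.2553] 1.6999038255764098 0.009510764852166176
 drum top c 0.6530603766441345 0.1006706953048706 0.026395317167043686 [0.6526 0.1005 0.0384]
 stem [0.7026 0.0985 0.0178] axis deg -3.6166041048143227 from drum -2.559274720064382 136
 stem h.015 [0.7035 0.0986] [0.6863 0.09  ] [0.7228 0.1073]
side bed z med 0.021827609407671478 476
 keyhole fit [ 0.4913 -0.2555] 1.258266965987552 0.016065780073404312
 drum top c 0.6550602912902832 0.10171936452388763 0.026495961472392082 [0.6542 0.1042 0.0381]
 stem [0.7022 0.1033 0.0169] axis deg -3.4562331712635266 from drum 1.8814693201088986 274
 stem h.015 [0.703  0.1016] [0.6801 0.09  ] [0.7255 0.1123]
```

Emit:
{"fn": "apply_moves", "kwargs": {"steps": [{"dr":[0,0,2],"offset":[0.04,-0.037,0],"hand":1},{"dr":[0,0,4],"offset":[0.08,-0.075,0],"hand":1},{"dr":[0,0,6],"offset":[0.12,-0.112,0],"hand":1},{"dr":[0,0,8],"offset":[0.16,-0.149,0],"hand":1},{"dr":[0,0,10],"offset":[0.2,-0.187,0],"hand":1},{"dr":[0,0,12],"offset":[0.24,-0.224,0],"hand":1},{"dr":[0,0,14],"offset":[0.28,-0.261,0],"hand":1},{"dr":[0,0,15],"offset":[0.32,-0.298,0],"hand":1},{"dr":[0,0,15],"offset":[0.36,-0.336,0],"hand":1},{"dr":[0,0,15],"offset":[0.4,-0.373,-0.02],"hand":1},{"dr":[0,0,15],"offset":[0.44,-0.41,-0.04],"hand":1},{"dr":[0,0,15],"offset":[0.48,-0.4475,-0.06],"hand":1}], "squeeze": 40}}

```text
time_s: 2.15
ee_pos: [0.6539, 0.0997, 0.1253]
ee_rot: [0.068, 3.14, 0.001]
ft_force: [0.1, 0.3, -0.0]
finger_gap: 1.0
```

Emit:
{"fn": "apply_moves", "kwargs": {"steps": [{"dr":[0,0,0],"offset":[0,0,-0.03],"hand":1},{"dr":[0,0,0],"offset":[0,0,-0.055],"hand":1},{"dr":[0,0,0],"offset":[0,0,-0.072],"hand":1},{"dr":[0,0,0],"offset":[0,0,-0.082],"hand":1},{"dr":[0,0,0],"offset":[0,0,-0.082],"hand":1}]}}

```text
time_s: 2.78
ee_pos: [0.6524, 0.1013, 0.0435]
ee_rot: [-0.067, -3.14, -0.0]
ft_force: [0.3, -0.0, -1.2]
finger_gap: 0.996
```

```bash
python3 - <<'E'
from h import *
s=bot.state();print(s["time_s"],s["ee_pos"],s["ee_rot"],s["ft_force"])
for c in("top","side"):
    p,d=capture(c);cv2.imwrite(f"pics/{c}1.png",cv2.resize(p[140:340,150:430] if c=="top" else p[180:380,150:430],None,fx=2.8,fy=2.8))
E
```

```text
2.775 [0.6523715  0.10125969 0.04353437] [-6.68892013e-02 -3.14036693e+00 -5.18672418e-05] [ 0.34106791 -0.02417339 -1.1790306 ]
```

View pics/side1.png

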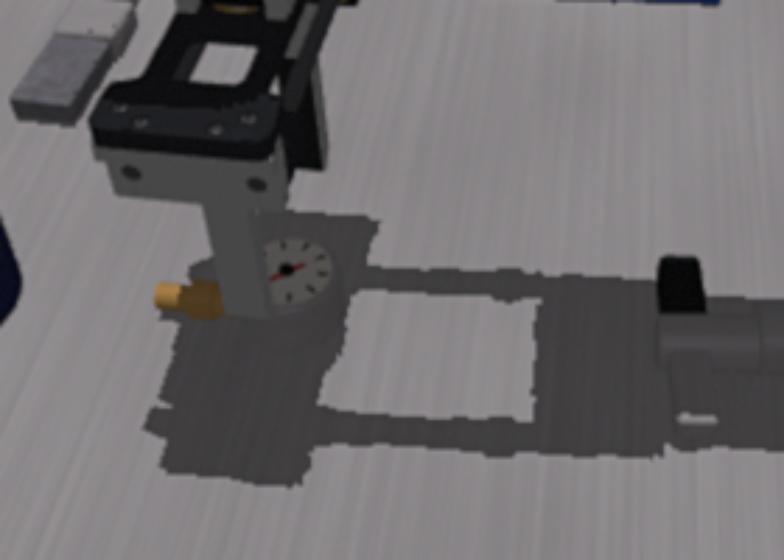

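```bash
python3 - <<'E'
from meas2 import *
i=camera_info("side")
W=np.array([[.6535,.1015,.038],[.6275,.1015,.038],[.652,.149,.025],[.652,.160,.025]])
print((proj(i,W)-[150,180])*2.8)
E
```

```text
[[287.961  272.801 ]
 [340.2444 276.4525]
 [272.8468 365.6376]
 [267.6334 384.1613]]
```

View pics/top1.png

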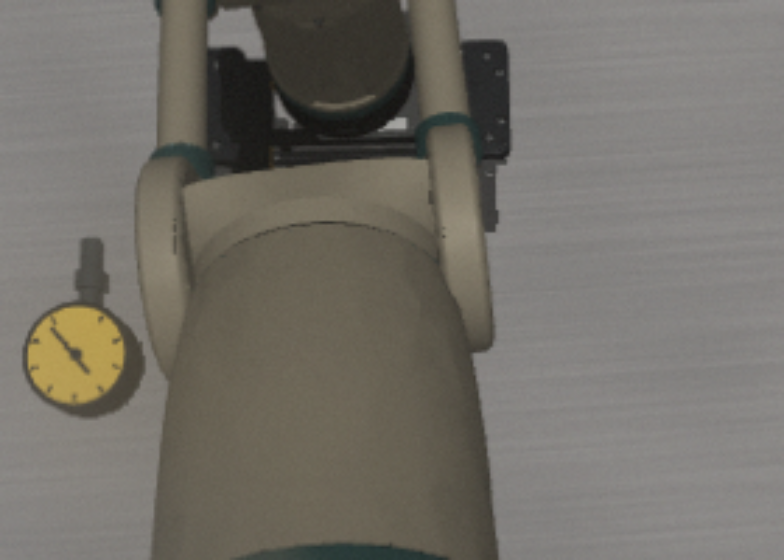

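```bash
python3 - <<'E'
from meas2 import *
i=camera_info("side");p,d=capture("side");np.savez("side1.npz",p=p,d=d)
for q in [(247,305),(247,290),(235,250),(262,300),(225,260),(290,270),(312,155),(312,130),(200,175),(130,150)]:
    u,v=q[0]/2.8+150,q[1]/2.8+180;z=d[int(round(v)),int(round(u))];print(q,p[int(v),int(u)],at_depth(i,(u,v),z))
print((proj(i,np.array([[.652,.054,.025],[.652,.149,.025],[.652,.149,.08]]))-[150,180])*2.8)
E
```

```text
(247, 305) [72 71 72] [0.6538 0.161  0.0811]
(247, 290) [72 70 71] [0.6522 0.1617 0.0917]
(235, 250) [72 71 72] [0.6534 0.163  0.1175]
(262, 300) [73 71 72] [0.6477 0.1583 0.0819]
(225, 260) [72 71 72] [0.6593 0.1614 0.1093]
(290, 270) [1 1 0] [0.6526 0.1006 0.0391]
(312, 155) [12 12 11] [0.6473 0.0545 0.074 ]
(312, 130) [10 10  8] [0.6452 0.0561 0.092 ]
(200, 175) [72 71 72] [0.6535 0.1818 0.177 ]
(130, 150) [50 50 50] [0.6754 0.1876 0.1927]
[[312.7889 223.7315]
 [272.8468 365.6376]
 [257.777  286.5167]]
```

```bash
python3 - <<'E'
from meas2 import *
s=bot.state();print(s)
i=camera_info("side");p,d=capture("side");cv2.imwrite("pics/side2.png",p)
o=np.load("side1.npz");print(abs(p.astype(int)-o["p"]).max(),np.abs(d-o["d"]).max())
for q in [(247,305),(262,300),(312,155)]:
    u,v=q[0]/2.8+150,q[1]/2.8+180;z=d[int(round(v)),int(round(u))];print(q,p[int(v),int(u)],at_depth(i,(u,v),z))
s=bot.state();print(s["time_s"],s["ee_pos"])
E
```

```text
{'time_s': 2.925, 'qpos': array([ 0.0486,  0.4997,  1.5126,  0.0001,  1.1272, -1.4796]), 'qd': array([-0.0004, -0.0045, -0.0001,  0.0025,  0.0006,  0.0001]), 'joint_torque': array([ -0.0146, -49.9572, -20.8373,  -0.0089,   0.0806,   0.    ]), 'ee_pos': array([0.6534, 0.1013, 0.0449]), 'ee_rot': array([0.067 , 3.1388, 0.0004]), 'ft_force': array([-0.0901, -0.4009, -0.3026]), 'torque': array([ 0.0384, -0.0764,  0.0041]), 'finger_gap': 0.9993216475917198}
60 3.19727
(247, 305) [72 71 72] [0.6539 0.1608 0.0808]
(262, 300) [70 69 70] [0.648  0.1575 0.0809]
(312, 155) [11 12 12] [0.647  0.0557 0.0751]
2.975 [0.6534 0.1012 0.045 ]
```

View pics/side2.png

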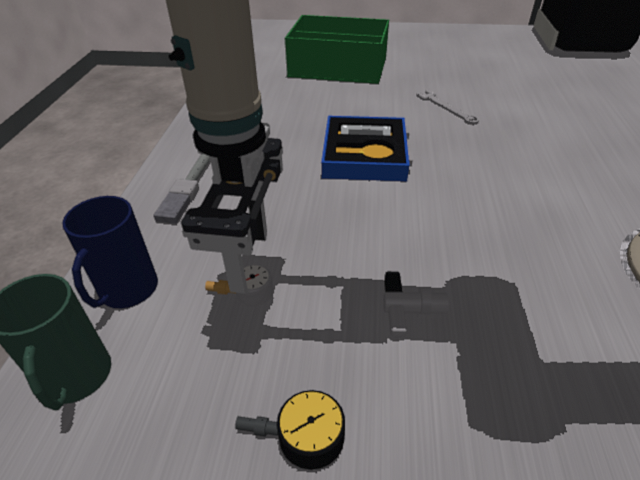

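```bash
python3 - <<'E'
from meas2 import *
print(bot.tips_ahead,[a for a in dir(bot) if a[0]!='_'])
i=camera_info("side");o=np.load("side1.npz");p,d=o["p"],o["d"]
m=np.zeros((480,640),bool);m[240:310,215:250]=1
P=cloud(i,d,m);P=P[(P[:,1]>.14)&(P[:,2]>.015)];print(len(P),np.percentile(P[:,2],[0,1,2,5]),P[P[:,2]<np.percentile(P[:,2],5)].mean(0))
m=np.zeros((480,640),bool);m[180:250,245:290]=1
P=cloud(i,d,m);P=P[(P[:,1]<.07)&(P[:,2]>.015)];print(len(P),np.percentile(P[:,2],[0,1,2,5]),P[P[:,2]<np.percentile(P[:,2],5)].mean(0))
E
```

```text
0.019 ['Unreachable', 'state', 'tips_ahead']
1235 [0.0666 0.0735 0.0749 0.0786] [0.6532 0.1591 0.0752]
473 [0.0634 0.0656 0.0667 0.0684] [0.6495 0.055  0.0666]
```

```bash
python3 - <<'E'
from meas2 import *
i=camera_info("side");o=np.load("side1.npz");p,d=o["p"],o["d"]
for lo,hi,u0,u1 in((215,320,222,270),):
  for v in range(lo,hi,4):
    r=[]
    for u in range(u0,u1,4):
        z=d[v,u]
        if z<=0: r.append("   .   ");continue
        P=at_depth(i,(u,v),z);r.append("%4d/%3d"%(P[1]*1000,P[2]*1000))
    print(v," ".join(r))
c=p[200:320,200:300];c=cv2.resize(np.clip(c.astype(float)*2.5,0,255).astype(np.uint8),None,fx=5,fy=5);cv2.imwrite("pics/bright.png",c)
E
```

```text
215  171/205  170/204  169/204  169/204  168/204  168/204  168/205  137/179  137/179   54/110   53/110  -78/  0
219  176/204  176/204  176/205  176/205  174/204  174/204  175/205  170/201  141/177   56/104   53/103  -70/ -1
223  182/204  182/204  182/205  181/204  180/204  181/204  180/204  172/198  157/185   55/ 97   54/ 97  -57/  0
227  188/204  189/205  188/205  188/205  187/204  187/205  185/203  164/185  161/182   56/ 90   55/ 90   43/ 79
231  191/201  191/202  189/201  191/203  190/202  189/201  186/199  170/185  163/178   56/ 83   55/ 83   46/ 75
235  190/195  191/196  190/196  190/196  192/198  191/197  187/194  177/186  164/174   54/ 74   56/ 77   49/ 70
239  188/188  189/189  190/190  189/190  189/190  189/191  190/192  178/181  165/169   54/ 66   54/ 67  -19/ -1
243  182/176  181/176  182/177  184/179  181/177  183/179  189/185  182/179   -8/ -1   -7/  0   -8/  0  -10/ -1
247  183/171  183/172  183/172  183/172  182/172  183/173  183/174  182/173    0/  0    0/  0    1/  0   -1/ -1
251  182/165  182/165  183/166  182/166  184/168  183/167  183/168  183/169   11/  0   10/  
[... 1222 characters left out ...]
9  123/ 28  120/ 25  116/ 20
299  112/  0  111/  0  110/ -1  110/  0  117/  9  123/ 16  126/ 21  126/ 21  126/ 22  123/ 19  119/ 15  116/ 12
303  119/  0  119/  0  118/  0  117/  0  117/  0  122/  7  125/ 11  126/ 12  125/ 13  123/ 11  121/  9  113/  0
307  125/ -1  126/  0  124/  0  125/  0  123/ -1  123/  0  123/  0  121/ -1  121/  0  122/  0  121/  0  120/  0
311  132/ -1  134/  2  132/  0  132/  0  130/  0  131/  0  130/  0  128/ -1  130/  1  129/  0  127/ -1  127/  0
315  139/  0  139/  0  138/  0  139/  0  137/  0  137/  0  136/  0  138/  1  136/  0  136/  0  134/  0  133/ -1
319  146/  0  146/  0  145/  0  145/  0  144/  0  144/  0  143/  0  143/  0  142/  0  143/  1  142/  0  141/  0
```

View pics/bright.png

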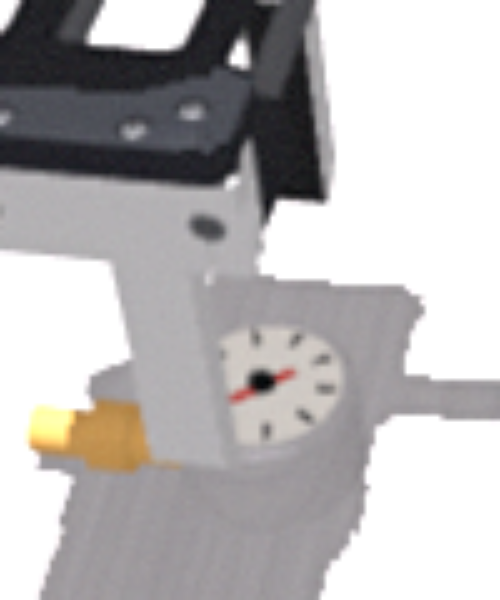

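The camera's depth shows the fingertips at z of about 0.066 m. The reported TCP height puts them at 0.025, so the arm's z reading is about 41 mm too low. I'll go by the camera, lower 30 mm and check again.

Emit:
{"fn": "apply_moves", "kwargs": {"steps": [{"dr":[0,0,0],"offset":[0,0,-0.015],"hand":1},{"dr":[0,0,0],"offset":[0,0,-0.03],"hand":1},{"dr":[0,0,0],"offset":[0,0,-0.03],"hand":1}]}}

```text
time_s: 3.35
ee_pos: [0.6508, 0.1009, 0.0115]
ee_rot: [-0.067, -3.137, 0.0]
ft_force: [0.4, -0.7, -0.7]
finger_gap: 1.0
```

```bash
cat > tip.py <<'E'
from meas2 import *
import sys
def tips(ylo,yhi,box,name):
    i=camera_info("side");p,d=capture("side");cv2.imwrite(f"pics/{name}.png",p)
    m=np.zeros((480,640),bool);m[box[1]:box[3],box[0]:box[2]]=1
    P=cloud(i,d,m)
    for nm,Q in(("near",P[(P[:,1]>yhi)&(P[:,1]<yhi+.03)&(P[:,2]>.012)]),("far",P[(P[:,1]<ylo)&(P[:,1]>ylo-.03)&(P[:,2]>.012)])):
        if len(Q)>20: print(nm,len(Q),"z",np.percentile(Q[:,2],[0,1,2,4]),Q[Q[:,2]<np.percentile(Q[:,2],4)].mean(0))
    s=bot.state();print(s["time_s"],s["ee_pos"],s["ft_force"],s["finger_gap"])
    return p,d
E
python3 -c "
from tip import *
tips(.07,.14,(215,200,290,330),'side3')"
```

```text
near 1134 z [0.0326 0.0415 0.0422 0.0449] [0.651  0.1587 0.0416]
far 408 z [0.0301 0.0319 0.0328 0.0353] [0.6454 0.0541 0.0329]
3.4 [0.6516 0.101  0.0124] [ 0.3154 -0.1497 -0.2446] 0.9988038713505759
```

View pics/side3.png

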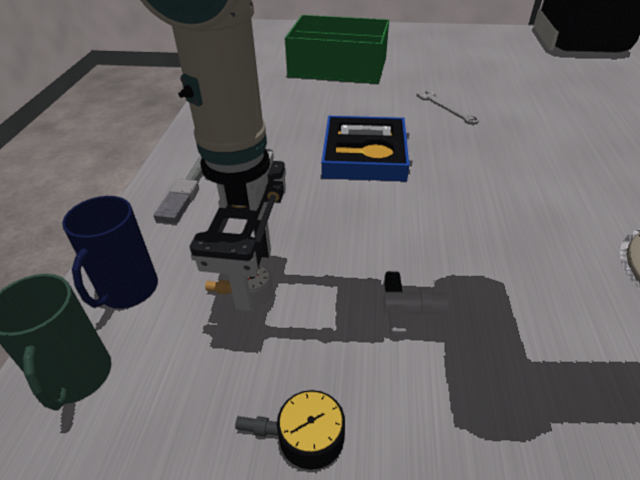

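Emit:
{"fn": "apply_moves", "kwargs": {"steps": [{"dr":[0,0,0],"offset":[0.001,0,-0.006],"hand":1},{"dr":[0,0,0],"offset":[0.001,0,-0.006],"hand":1},{"dr":[0,0,0],"offset":[0.001,0,-0.006],"hand":-1},{"dr":[0,0,0],"offset":[0.001,0,-0.006],"hand":-1},{"dr":[0,0,0],"offset":[0.001,0,-0.006],"hand":-1},{"dr":[0,0,0],"offset":[0.001,0,-0.006],"hand":-1},{"dr":[0,0,0],"offset":[0.001,0,-0.006],"hand":-1},{"dr":[0,0,0],"offset":[0.001,0,-0.006],"hand":-1}], "squeeze": 45}}

```text
time_s: 4.4
ee_pos: [0.6535, 0.1007, 0.0079]
ee_rot: [-0.067, -3.141, 0.001]
ft_force: [0.3, -0.4, 0.7]
finger_gap: 0.541
```

```bash
python3 -c "
from tip import *
tips(.08,.125,(215,200,290,330),'side4')"
```

```text
near 1194 z [0.012  0.0138 0.0154 0.0194] [0.6551 0.1267 0.0155]
far 401 z [0.0328 0.0347 0.0357 0.037 ] [0.6471 0.0744 0.0354]
4.45 [0.6536 0.1008 0.0079] [-0.697  -1.254   2.3299] 0.5361852210944236
```

Emit:
{"fn": "apply_moves", "kwargs": {"steps": [{"dr":[0,0,0],"offset":[0,0,0.02],"hand":-1},{"dr":[0,0,0],"offset":[0,0,0.05],"hand":-1},{"dr":[0,0,0],"offset":[0,0,0.08],"hand":-1},{"dr":[0,0,1],"offset":[-0.02,-0.04,0.09],"hand":-1},{"dr":[0,0,2],"offset":[-0.04,-0.09,0.09],"hand":-1},{"dr":[0,0,3],"offset":[-0.064,-0.14,0.09],"hand":-1},{"dr":[0,0,4],"offset":[-0.087,-0.19,0.09],"hand":-1},{"dr":[0,0,4],"offset":[-0.11,-0.24,0.09],"hand":-1},{"dr":[0,0,4],"offset":[-0.133,-0.29,0.09],"hand":-1},{"dr":[0,0,4],"offset":[-0.153,-0.335,0.09],"hand":-1},{"dr":[0,0,4],"offset":[-0.1635,-0.357,0.085],"hand":-1},{"dr":[0,0,4],"offset":[-0.1635,-0.357,0.085],"hand":-1}]}}

```text
time_s: 5.95
ee_pos: [0.4889, -0.2569, 0.0921]
ee_rot: [0.037, -3.14, -0.002]
ft_force: [-0.5, 0.4, -1.9]
finger_gap: 0.538
```

```bash
python3 - <<'E'
from meas2 import *
s=bot.state();print(s["time_s"],s["ee_pos"],s["ee_rot"],s["ft_force"],s["finger_gap"])
for c in("side","top"):
    p,d=capture(c);np.savez(f"{c}5.npz",p=p,d=d)
    cv2.imwrite(f"pics/{c}5.png",cv2.resize(p[40:240,260:480] if c=="side" else p[180:340,380:600],None,fx=3,fy=3))
    r=finder.regions_of("thermometer",c);print(c,[(x["extent"],x["score"]) for x in r[:2]])
E
```

```text
5.95 [ 0.4889 -0.2569  0.0921] [ 0.037  -3.1402 -0.0019] [-0.5268  0.3768 -1.9304] 0.538331176670959
side [([341.4, 98.1, 392.5, 130.5], 0.66)]
top [([482.7, 234.3, 505.3, 289.4], 0.72), ([441.3, 219.0, 549.4, 316.3], 0.24)]
```

View pics/side5.png

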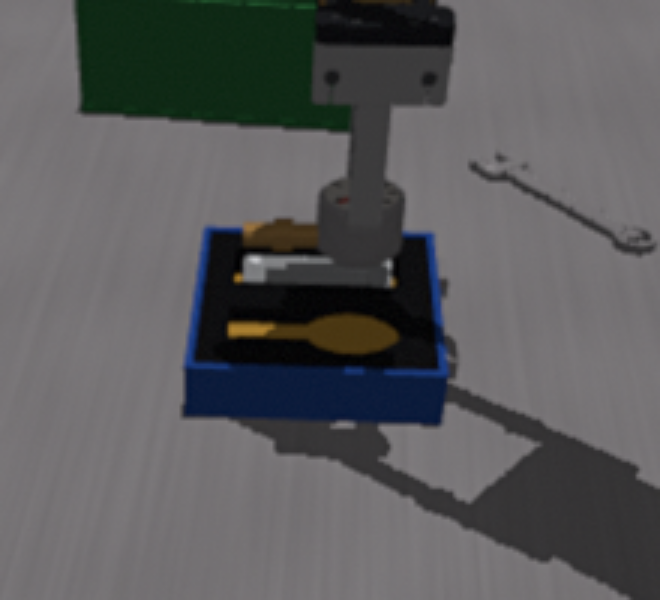

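View pics/top5.png

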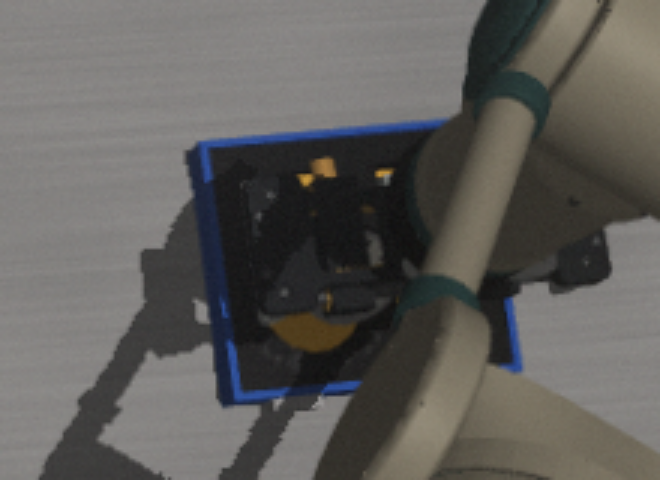

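```bash
cat > drum.py <<'E'
from meas2 import *
from scipy.optimize import least_squares
def drum(z,box,zlo):
    """side view: drum/stem points"""
    i=camera_info("side");p,d=z["p"],z["d"];hsv=cv2.cvtColor(p,cv2.COLOR_BGR2HSV)
    m=np.zeros((480,640),bool);m[box[1]:box[3],box[0]:box[2]]=1
    yel=(hsv[...,0]>8)&(hsv[...,0]<32)&(hsv[...,1]>100)&(hsv[...,2]>25)
    P=cloud(i,d,m&~yel);P=P[P[:,2]>zlo]
    S=cloud(i,d,m&yel);S=S[S[:,2]>zlo]
    return P,S
E
python3 - <<'E'
from drum import *
z=np.load("side5.npz");P,S=drum(z,(335,95,400,132),.045)
print("n",len(P),len(S));print("z pct",np.percentile(P[:,2],[0,1,5,50,90,99]))
print("stem",S.mean(0),S.min(0),S.max(0));
v=S-S.mean(0);print("axis",np.linalg.svd(v)[2][0])
i=camera_info("side");d=z["d"]
for v in range(98,132,2):
    print(v," ".join("%4d/%4d/%3d"%tuple(at_depth(i,(u,v),d[v,u])*1000) for u in range(340,400,5)))
E
```

```text
n 837 205
z pct [0.0839 0.0863 0.0913 0.1187 0.1446 0.1568]
stem [ 0.5371 -0.2485  0.0975] [ 0.5156 -0.258   0.0879] [ 0.5595 -0.2417  0.1054]
axis [-0.9998 -0.018  -0.005 ]
98  580/-532/  0  568/-532/  0  557/-535/  0  545/-537/ -1  533/-536/  0  521/-536/  0  509/-538/  0  500/-282/121  492/-215/153  484/-218/152  461/-543/  0  449/-542/  0
100  580/-522/  0  568/-524/  0  556/-526/ -1  544/-524/  0  532/-524/  0  520/-528/ -1  508/-528/  0  499/-272/122  492/-219/147  483/-219/148  461/-533/ -1  449/-533/  0
102  579/-509/  0  567/-510/  0  555/-510/  1  543/-513/  0  532/-510/  2  520/-514/  0  508/-264/122  499/-262/123  491/-219/144  483/-215/146  473/-265/123  449/-522/  0
104  578/-499/  0  566/-502/  0  508/ 523/503  543/-505/  0  531/-502/  0  520/-501/  1  508/-256/122  499/-257/122  491/-218/141  483/-217/141  473/-259/122  450/-509/  0
106  577/-488/  1  566/-495/ -1  554/-493/  0  543/-495/  0  531/-491/  1  519/-494/  0  508/-248/122  499/-247/122  491/-219/137  483/-218/137  473/-252/121  450/-501/  0
108  576/-478/  1  565/-482/  0  554/-484/ -1  542/-487/ -1  530/-4
[... 1296 characters left out ...]
454/-363/ 32
124  567/-350/ 29  557/-348/ 31  546/-347/ 32  536/-350/ 31  526/-348/ 32  516/-350/ 31  506/-235/ 94  497/-230/ 97  488/-230/ 97  479/-232/ 97  470/-240/ 93  454/-351/ 34
126  567/-348/ 26  556/-341/ 30  546/-340/ 31  536/-343/ 30  526/-343/ 30  515/-345/ 30  506/-236/ 89  497/-231/ 92  488/-231/ 93  479/-231/ 93  464/-353/ 28  454/-344/ 33
128  567/-348/ 21  556/-334/ 29  545/-329/ 32  535/-332/ 31  525/-332/ 32  515/-335/ 31  505/-336/ 30  496/-232/ 88  488/-229/ 90  479/-235/ 87  464/-350/ 25  455/-335/ 34
130  567/-346/ 17  555/-323/ 31  545/-327/ 29  535/-330/ 28  525/-327/ 30  515/-329/ 29  505/-330/ 29  495/-333/ 28  484/-331/ 30  475/-327/ 33  463/-352/ 19  455/-328/ 33
```

Emit:
{"fn": "apply_moves", "kwargs": {"steps": [{"dr":[0,0,0],"offset":[0,0,-0.02],"hand":-1},{"dr":[0,0,0],"offset":[0,0,-0.04],"hand":-1},{"dr":[0,0,0],"offset":[0,0,-0.05],"hand":-1},{"dr":[0,0,0],"offset":[0,0,-0.056],"hand":-1},{"dr":[0,0,0],"offset":[0,0,-0.059],"hand":-1},{"dr":[0,0,0],"offset":[0,0,-0.061],"hand":-1},{"dr":[0,0,0],"offset":[0,0,-0.062],"hand":-1},{"dr":[0,0,0],"offset":[0,0,-0.062],"hand":-1}]}}

```text
time_s: 7.15
ee_pos: [0.4902, -0.2561, 0.031]
ee_rot: [-0.042, 3.141, -0.0]
ft_force: [-0.8, 0.8, -2.1]
finger_gap: 0.543
```

```bash
python3 - <<'E'
from drum import *
s=bot.state();print(s["time_s"],s["ee_pos"],s["ee_rot"],s["ft_force"],s["finger_gap"])
p,d=capture("side");np.savez("side6.npz",p=p,d=d)
cv2.imwrite("pics/side6.png",cv2.resize(p[60:220,280:480],None,fx=3.7,fy=3.7))
i=camera_info("side")
for v in range(128,164,2):
    print(v," ".join("%4d/%4d/%3d"%tuple(at_depth(i,(u,v),d[v,u])*1000) for u in range(335,405,5)))
E
```

```text
7.15 [ 0.4902 -0.2561  0.031 ] [-0.0419  3.141  -0.0001] [-0.7623  0.7974 -2.1121] 0.5425136818344157
128  576/-325/ 34  567/-349/ 21  556/-330/ 31  545/-333/ 30  535/-332/ 31  525/-334/ 31  515/-334/ 31  505/-335/ 31  497/-219/ 95  488/-220/ 95  474/-340/ 29  464/-349/ 25  455/-336/ 33  445/-336/ 33
130  575/-318/ 33  567/-348/ 16  555/-320/ 33  545/-329/ 28  535/-330/ 28  525/-328/ 29  515/-327/ 30  505/-274/ 61  496/-215/ 93  488/-217/ 93  475/-329/ 31  463/-352/ 19  455/-328/ 33  445/-326/ 34
132  574/-310/ 33  567/-348/ 12  554/-314/ 32  545/-328/ 24  535/-328/ 25  525/-330/ 24  515/-328/ 25  505/-265/ 61  496/-220/ 87  487/-217/ 89  477/-266/ 62  463/-350/ 16  455/-320/ 33  445/-322/ 32
134  574/-301/ 33  564/-303/ 33  554/-302/ 34  545/-326/ 21  535/-332/ 18  524/-330/ 19  514/-259/ 60  504/-258/ 61  496/-216/ 85  487/-219/ 84  477/-260/ 61  463/-348/ 12  455/-309/ 34  445/-314/ 32
136  573/-292/ 34  563/-295/ 33  553/-294/ 34  543/-296/ 33  533/-296/ 34  524/-298/ 33  514/-249/ 62  504/-251/ 61  496/-217/ 81  487/-219/ 80  477/-252/ 61  467/-255/ 60  455/-304/ 33  445/-302/ 3
[... 1901 characters left out ...]
33  502/-232/ 29  493/-230/ 31  483/-231/ 31  474/-235/ 29  465/-229/ 34  456/-229/ 34  447/-229/ 35
158  566/-214/ 33  557/-213/ 35  548/-215/ 34  539/-216/ 34  529/-215/ 35  520/-217/ 34  511/-218/ 33  502/-220/ 33  493/-219/ 34  483/-218/ 35  474/-218/ 35  465/-223/ 33  456/-222/ 34  447/-225/ 33
160  566/-208/ 33  557/-209/ 33  547/-209/ 33  538/-211/ 32  529/-211/ 33  520/-211/ 33  511/-211/ 34  502/-214/ 32  492/-211/ 35  483/-215/ 33  474/-215/ 33  465/-215/ 34  456/-216/ 34  447/-218/ 33
162  565/-199/ 34  556/-197/ 36  547/-199/ 35  538/-200/ 35  529/-201/ 35  520/-205/ 33  510/-206/ 33  501/-206/ 33  492/-206/ 34  483/-207/ 33  474/-206/ 35  465/-209/ 33  456/-209/ 34  447/-209/ 35
```

View pics/side6.png

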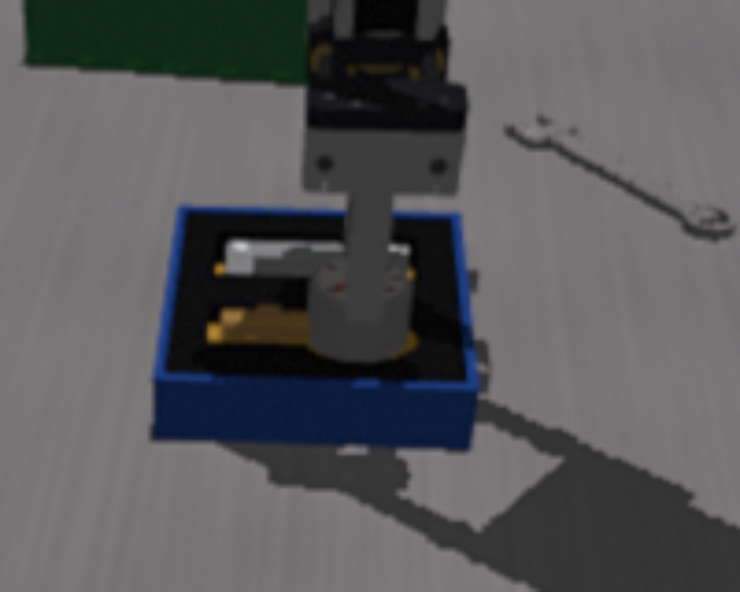

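The drum is inside the round part with its stem over the slot. Its top is at 0.061 m, so the underside is about level with the raised bed. Now pressing down while still gripping.

Emit:
{"fn": "apply_moves", "kwargs": {"steps": [{"dr":[0,0,0],"offset":[0,0,-0.002],"hand":-1},{"dr":[0,0,0],"offset":[0,0,-0.004],"hand":-1},{"dr":[0,0,0],"offset":[0,0,-0.006],"hand":-1},{"dr":[0,0,0],"offset":[0,0,-0.007],"hand":-1},{"dr":[0,0,0],"offset":[0,0,-0.007],"hand":-1}], "squeeze": 55}}

```text
time_s: 7.82
ee_pos: [0.4903, -0.2562, 0.0245]
ee_rot: [-0.042, 3.141, -0.001]
ft_force: [-1.3, -0.0, 3.5]
finger_gap: 0.538
```

Emit:
{"fn": "apply_moves", "kwargs": {"steps": [{"dr":[0,0,0],"offset":[0,0,-0.001],"hand":-1},{"dr":[0,0,0],"offset":[0,0,-0.002],"hand":-1},{"dr":[0,0,0],"offset":[0,0,-0.003],"hand":-1},{"dr":[0,0,0],"offset":[0,0,-0.003],"hand":-1}]}}

```text
time_s: 8.32
ee_pos: [0.4903, -0.2563, 0.0218]
ee_rot: [-0.042, 3.141, -0.001]
ft_force: [-2.9, 0.4, 7.5]
finger_gap: 0.536
```

```bash
cat > chk.py <<'E'
from drum import *
import sys
n=sys.argv[1]
s=bot.state();print(s["time_s"],s["ee_pos"],s["ft_force"],s["finger_gap"])
p,d=capture("side");np.savez(f"side{n}.npz",p=p,d=d)
cv2.imwrite(f"pics/side{n}.png",cv2.resize(p[60:220,280:480],None,fx=3.7,fy=3.7))
i=camera_info("side")
m=np.zeros((480,640),bool);m[128:170,355:400]=1
P=cloud(i,d,m);r=np.hypot(P[:,0]-.4905,P[:,1]+.2554);T=P[(r<.024)&(P[:,2]>.04)&(P[:,2]<.066)&(P[:,1]<-.235)&(abs(P[:,0]-.49)>.010)]
print("top z med",np.median(T[:,2]),len(T),"-> home is .052")
A=np.c_[T[:,:2]-T[:,:2].mean(0),np.ones(len(T))];print("plane",np.linalg.lstsq(A,T[:,2],rcond=None)[0])
E
python3 chk.py 7
```

```text
8.325 [ 0.4903 -0.2563  0.0218] [-2.8672  0.4325  7.477 ] 0.5356117590676355
top z med 0.052048852606014495 136 -> home is .052
plane [ 0.036  -0.044   0.0517]
```

Emit:
{"fn": "apply_moves", "kwargs": {"steps": [{"dr":[0,0,0],"offset":[0,0,-0.001],"hand":-1},{"dr":[0,0,0],"offset":[0,0,-0.002],"hand":-1},{"dr":[0,0,0],"offset":[0,0,-0.002],"hand":-1}]}}

```text
time_s: 8.75
ee_pos: [0.4904, -0.2563, 0.0217]
ee_rot: [-0.042, 3.14, -0.002]
ft_force: [-5.1, 2.2, 19.8]
finger_gap: 0.537
```

Emit:
{"fn": "apply_moves", "kwargs": {"steps": [{"dr":[0,0,0],"offset":[0,0,0.0015],"hand":-1},{"dr":[0,0,0],"offset":[0,0,0.0015],"hand":0.6},{"dr":[0,0,0],"offset":[0,0,0.0015],"hand":0.6},{"dr":[0,0,0],"offset":[0,0,0.0015],"hand":0.6},{"dr":[0,0,0],"offset":[0,0,0.0015],"hand":0.6},{"dr":[0,0,0],"offset":[0,0,0.02],"hand":0.6},{"dr":[0,0,0],"offset":[0,0,0.06],"hand":0.6},{"dr":[0,0,0],"offset":[0,0,0.1],"hand":0.6},{"dr":[0,0,0],"offset":[0,0,0.1],"hand":0.6}]}}

```text
time_s: 9.88
ee_pos: [0.4923, -0.2574, 0.1219]
ee_rot: [-0.042, 3.135, -0.006]
ft_force: [-0.3, -0.1, -0.3]
finger_gap: 0.801
```

```bash
python3 chk.py 8
```

```text
9.875 [ 0.4923 -0.2574  0.1219] [-0.3456 -0.0948 -0.2972] 0.8009414923465454
top z med 0.052284797903456026 134 -> home is .052
plane [ 0.0385 -0.02    0.0518]
```

View pics/side8.png

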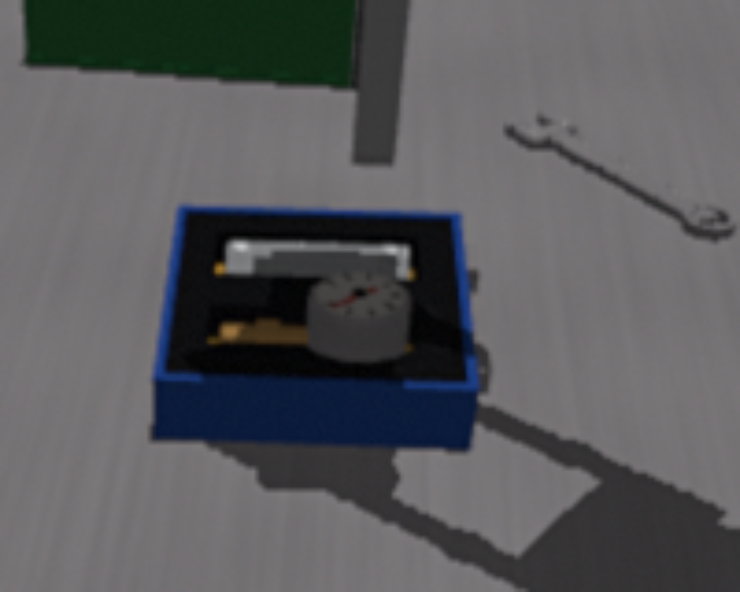

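```bash
python3 - <<'E'
from drum import *
i=camera_info("side");z=[np.load("side8.npz")["d"]]+[capture("side")[1] for _ in range(3)]
d=np.median(np.stack(z),0)
m=np.zeros((480,640),bool);m[120:170,340:400]=1
P=cloud(i,d,m);r=np.hypot(P[:,0]-.4905,P[:,1]+.2554)
T=P[(P[:,2]>.048)&(P[:,2]<.057)]
(x,y),rr=cv2.minEnclosingCircle(T[:,:2].astype(np.float32));print("face",x,y,rr,len(T))
T=T[np.hypot(T[:,0]-x,T[:,1]-y)<.022]
A=np.c_[T[:,:2]-T[:,:2].mean(0),np.ones(len(T))];print("plane",np.linalg.lstsq(A,T[:,2],rcond=None)[0],np.median(T[:,2]))
m[:]=0;m[150:166,340:400]=1;F=cloud(i,d,m);F=F[(F[:,1]>-.215)&(F[:,1]<-.195)&(F[:,0]<.56)];A=np.c_[F[:,:2]-F[:,:2].mean(0),np.ones(len(F))];print("foam",np.linalg.lstsq(A,F[:,2],rcond=None)[0])
p=capture("side")[0];hsv=cv2.cvtColor(p,cv2.COLOR_BGR2HSV)
m[:]=0;m[140:158,335:365]=1;S=cloud(i,d,m);S=S[(S[:,0]>.52)&(S[:,0]<.565)&(abs(S[:,1]+.255)<.025)&(S[:,2]<.05)]
k=abs(S[:,1]+.253)<.012;print("stem top z",np.percentile(S[k][:,2],[50,80,95]))
E
```

```text
face 0.4921281635761261 -0.2537376284599304 0.026152171194553375 336
plane [ 0.0025 -0.0061  0.0525] 0.05243645053814672
foam [-0.0065  0.0689  0.0344]
stem top z [0.031  0.0326 0.0347]
```

```bash
python3 -c "
from h import *
print(ticket.finish_job())"
```

```text
the job is handed in; nothing more can be done
None
```

The thermometer is in the keyhole cutout, face up with its stem in the slot, pressed down and released. I handed the job in at about 10 s of the 34 s, and no verdict is reported.

I gripped the top of the drum, lowered it onto the yellow bed and pressed while still gripping. The TCP stopped going down and the wrist force rose to about 20 N, so it had met the firm stop. Then I eased off, opened the gripper and lifted clear.

**Last checks, from the side camera after release:**
- **Height:** the face is at z = 0.0525 m and the foam top at 0.0344 m. The drum stands 18.1 mm out of the foam, against 18 mm expected when home.
- **Tilt:** under 0.5 degrees.
- **Position:** the centre is about 2 mm from my estimate of the cutout's centre.
- **Stem:** I measured the stem direction only before lowering, at about 1.0 degrees against 1.5 for the slot. The picture after release shows it in the slot.
- **Pressure gauge:** nothing went near it while the fingers were low. I did not measure its position again at the end.

**One disagreement:** the reported TCP height disagreed with the camera by about 40 mm. The fingertips were about 40 mm higher than the arm's reading implied. I set the grasp and lowering heights from camera depth and the contact force instead. A first tilt estimate of about 2 degrees came from few points, and the averaged check replaced it.

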